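# Take the greasy filter out of the worktop extractor and leave it to drip

## Task

The grease filter of the worktop extractor has to come out for washing. First stand the black dish flat in the middle of the grey drying mat to catch the drips, and turn the orange swing tab well aside, off the filter. Then lift the filter out by its black pull and lower it (do not drop it) flat and centred across the rim of the dish, pull upwards; leave all the other things on the worktop alone.

Things in the scene. Friction and masses are not known exactly. Their poses are not given: they have to be found in the camera images.
- extractor: White wedge-shaped extractor, 296 (x) x 232 (y) x 165 mm high, fixed. Origin on the worktop under it, 140 mm behind its front edge; +x points to its rear, z up. Its top face, towards the front (-x), rises to the rear at 30 degrees from level: in this frame its normal is (-0.5, 0, 0.866), up-slope is (0.866, 0, 0.5). Only the tab and the pull stand above the plane of the face
- frame_centre (a point): Centre of the filter as it lies in its recess (165 x 185 mm) in the sloping face, half-way through its thickness; axes as the extractor's. The grey frame stands 12 mm above the recess floor, 2 mm above the filter's top face
- tab_pivot (a point): Point on the swing tab's turning axis at the tab's underside (13.5 mm above the recess floor), on the upper frame rail in mid-width, 32 mm up-slope from the filter's upper edge; axes as the extractor's. The tab turns about the face's normal
- swing_tab (a joint): Angle of the orange tab (rad). 0: it points straight down the slope and covers 18 mm of the filter's upper edge. Positive: tip swung to the extractor's -y side; negative: to +y. It starts within 0.35 of 0, may be turned either way (stops at +-1.6), clears the filter beyond about 1.06, and stays where it is left; pushing its fin takes about 1 N
- tab_fin (a point): Centre of the upright fin by which the tab is pushed, 36 mm from the turning axis towards the tip. Fin 26 mm long along the tab, 6 mm thick, standing 18 mm above the tab's blade, its top 37 mm above the recess floor. The tab is 16 mm wide, 5 mm thick and reaches 50 mm from the axis. z is the face's normal, -x points to the tip
- grease_filter: Aluminium grease filter with a diagonal mesh, 160 (x, up-slope) x 180 (y) x 10 mm, 0.2 to 0.33 kg, a black D-shaped pull on its middle. Origin at the centre of its underside; z is its normal on the pull's side. It lies loose in the recess with about 2.5 mm play all round, held by the tab alone, and comes out along the face's normal
- filter_pull (a point): Middle of the pull's grip bar: bar 78 mm long along the filter's y, 12 mm wide (x) and 12 mm high (z); this point is 38 mm above the filter's underside, 28 mm above its top face; axes as the filter's
- drying_mat: Grey ribbed drying mat, 280 (x) x 220 (y) x 4 mm, fixed on the worktop left or right of the extractor; origin at the centre of its underside
- dish_centre (a point): Centre, half-way up, of the black oval dish, 129 (x) x 149 (y) x 28 mm, 0.19 to 0.33 kg; 14 mm above its underside. Its wall, to be pinched from above, is about 12 mm thick, its top 27 mm above the underside, and lies 49 to 61 mm from the centre on the x sides, 58 to 70 mm on the y sides; floor 7 mm thick. It starts on the worktop on the other side of the extractor from the mat
- mug: Beige mug, 94 mm high: leave alone. Origin at its underside
- canister: Orange canister with a wooden lid, 85 mm high: leave alone. Origin at its underside
- soap_pump: Clear soap bottle with a white pump, 159 mm high: leave alone. Origin at its underside
- glass: Drinking glass, 91 mm high: leave alone. Origin at its underside

How it is judged:
By the outcome, as a careful person would: the job done as asked, in the order asked, and still so for the second after the job is handed in, with the robot touching nothing.
It also fails if it takes over 72 s, if anything falls off the work surface, if the arm or the gripper's body presses on something with over 40 N, if the wrist force passes 120 N, or if a joint passes its speed limit or range.

## Robot

A 6-joint arm with a two-finger parallel gripper is mounted at the origin on a cart in front of the work surface, level with it; the furniture and walls round the work are solid. World frame = base frame: x ahead of the robot, y to its left, z up, the work surface at z = 0. Lengths are in mm, angles in rad, forces in N, time in s.
With the tool pointing down it reaches from about 300 to 775 mm from the base axis. Payload 14.6 kg.
Tool frame: the origin (TCP) lies on the mounting face of the last link; the fingertips stand 199 mm ahead of it and the grasp point (between the pads) lies 180 mm ahead of it; z points along the fingers, y is the line along which they close (so a half turn about z gives the same grasp; the last joint's range is limited). The gripper opens to 94 mm and grips with 3 to 60 N. Pads are 16 mm wide; open, the fingers measure 119 mm over their backs; the gripper's body (75 mm by 177 mm) begins 78 mm behind the grasp point.
Start: joints at [1.283, 0.3, 1.521, -0, 1.321, -0.067], TCP at [120.454, 536.639, 404.646] pointing down, gripper open.
Joint ranges: [-3.03, 3.03], [-0.79, 2.21], [0.23, 2.52], [-1.04, 4.18], [0, 3.07], [-2.55, 2.55]. Speed limits (rad/s): [2.22, 2.22, 2.57, 3.14, 3.14, 3.14].

## Interface

Orientations are given as a rotation vector (axis times angle).
In Python, from station import * gives the robot as it stands.
- The arm moves only by the tool carry_out, never from a script. Its arguments are lists of equal length, an entry for each row: "rot": the turn, a rotation vector about the tool's x, y, z in rad, a list of three; "delta_pos": the shift along the tool's x, y, z in mm, a list of three; "fingers": the finger opening in mm, from 0 to 94. A call has 1 to 5 rows; each row is the pose to reach, as a shift and turn from the pose commanded when the call began, along the tool's axes at that moment; what a row does not reach only later rows make up. A row lasts 1/8 s, in which the tool goes at most 62.5 mm and 10.7 degrees, less where a joint would pass 70% of its speed; a pose out of reach is approached as far as the arm can. A call with a gripper value outside its range is refused whole. The fingers move at their own pace and stop on an object; "force" is the grip in N (left out, the last holds). Time passes only in rows, so rows that repeat a pose let the fingers close. It gives the time, the measured TCP pose, the force, the opening and the grip force at its end, in the units of the state.
- sense(): the state, without advancing time (a new reading comes with each control period).
- camera(name): name is "scene" or "top" or "wrist"; returns (picture, depth): 400x640x3 uint8, red, green, blue; 400x640 float32, mm along the optical axis (not along the pixel's ray), 0 where there is no reading.
- camera_model(name): a dict with "fx", "fy", "cx", "cy" (pixels), "view" (4x4, takes a point from world to camera coordinates); the wrist camera has in their place "tool_from_camera" (4x4, takes a point from camera to tool coordinates, whose origin is the TCP and whose axes are the flange's). Camera axes: x right, y down, z forward; pixel columns grow to the right and rows downward; lengths in mm; the calibration is good to about 2 mm. A picture is of the moment at which its call begins: read the wrist's pose just before it. camera_model takes no time and is no camera call.
- sign_off(): hands the job in; it is judged then, once.
The state is a dict: "t": time; "joint_pos": joint angles; "joint_velocities": joint speeds; "joint_torque": joint torques, N m; "eef_pos": TCP position; "tcp_rot": TCP orientation; "force": force on the tool from outside, world axes, zero at the start; "ft_torque": the same for the moment, N m; "width": finger opening in mm; "grasp_force": force on a finger pad.
Only numpy, scipy, OpenCV 4.12 (cv2) and the standard library are available. Lean on these libraries where they do the work, as an engineer would, in place of code of your own. Each camera call takes 0.05 s, during which the arm holds its last target. There are 200 camera calls.

## Working session

There is one attempt and no reset: what is moved stays moved. The work goes in short steps, Python scripts to look and compute and a tool call to move; the robot and the scene stay as the last step left them, time stands still between calls to the robot, and variables do not carry over. Pictures are saved under pics/ and viewed, at most 10 in all, crops included, and the job is handed in when it is done.

Besides the shell and the picture viewer there is one more tool, called after ">>>" by a JSON object that holds its "fn" and its "kwargs", one argument or row to a line. carry_out: Moves the arm, as the interface text tells. Its arguments: {"type":"object","properties":{"rot":{"type":"array"},"delta_pos":{"type":"array"},"fingers":{"type":"array"},"force":{"type":"number"}},"required":["rot","delta_pos","fingers"]}

```bash
mkdir -p pics; ls; cat > h.py <<'E'
from station import *
import numpy as np, cv2
from scipy.spatial.transform import Rotation as R
def grab(n):
    s=sense(); p,d=camera(n); m=camera_model(n)
    if n=="wrist":
        T=np.eye(4); T[:3,:3]=R.from_rotvec(s["tcp_rot"]).as_matrix(); T[:3,3]=s["eef_pos"]
        W=T@np.array(m["tool_from_camera"])
    else: W=np.linalg.inv(np.array(m["view"]))
    v,u=np.mgrid[:400,:640]
    X=np.stack([(u-m["cx"])/m["fx"]*d,(v-m["cy"])/m["fy"]*d,d,np.ones_like(d)],-1)
    P=(X@W.T)[...,:3]; P[d==0]=np.nan
    return p,d,P
E
python3 - <<'E'
from h import *
s=sense(); print({k:np.round(v,3) for k,v in s.items()})
for n in ["top","scene"]:
    p,d,P=grab(n); np.savez(f"{n}.npz",p=p,d=d,P=P); 
    cv2.imwrite(f"pics/{n}1.png",p[...,::-1])
    for v in range(40,400,80): print(n,v,[tuple(np.nan_to_num(P[v,u]).round().astype(int).tolist()) for u in range(40,640,110)])
E
```

```text
pics
{'t': np.float64(0.0), 'joint_pos': array([ 1.283,  0.3  ,  1.522,  0.   ,  1.321, -0.067]), 'joint_velocities': array([-0.   , -0.001,  0.   ,  0.   ,  0.   , -0.001]), 'joint_torque': array([-3.0000e-03, -5.3182e+01, -3.5273e+01,  7.1000e-02,  2.4000e-02,
       -0.0000e+00]), 'eef_pos': array([120.452, 536.61 , 404.087]), 'tcp_rot': array([-3.460e-01, -3.122e+00,  2.000e-03]), 'force': array([-0.06 ,  0.352,  0.605]), 'ft_torque': array([-0.039, -0.013, -0.042]), 'grasp_force': np.float64(0.0), 'width': np.float64(94.102)}
top 40 [(978, 661, 650), (978, 398, 577), (981, 85, 488), (983, -292, 382), (832, -619, 421), (466, -621, 733)]
top 120 [(1048, 811, 302), (957, 482, 282), (962, 121, 139), (899, -294, 54), (684, -618, 179), (340, -622, 577)]
top 200 [(967, 949, 0), (841, 576, 3), (717, 201, 3), (592, -177, 1), (513, -620, -110), (303, -864, 100)]
top 280 [(748, 1039, -175), (534, 624, 8), (422, 283, 2), (308, -64, -4), (307, -623, -459), (232, -1373, -892)]
top 360 [(389, 983, -5), (122, 554, 508), (28, 339, 595), (-56, 158, 691), (55, -632, -901), (-117, -1137, -899)]
scene 40 [(481, 1806, 2), (701, 1066, 181), (956, 661, 226), (978, 158, 398), (982, -171, 515), (981, -397, 598)]
scene 120 [(72, 87, 670), (490, 843, 5), (784, 513, 6), (960, 107, 119), (964, -251, 311), (985, -485, 425)]
scene 200 [(23, 1861, -903), (301, 659, -181), (499, 211, 2), (640, -124, 145), (891, -359, 105), (979, -595, 216)]
scene 280 [(-225, 1298, -898), (64, 23, 301), (297, -4, -1), (503, -242, 4), (669, -480, 65), (545, -619, 420)]
scene 360 [(-140, 4, 342), (-26, -67, 214), (269, 109, -902), (325, -373, 3), (672, -617, -329), (325, -621, 542)]
```

View pics/top1.png

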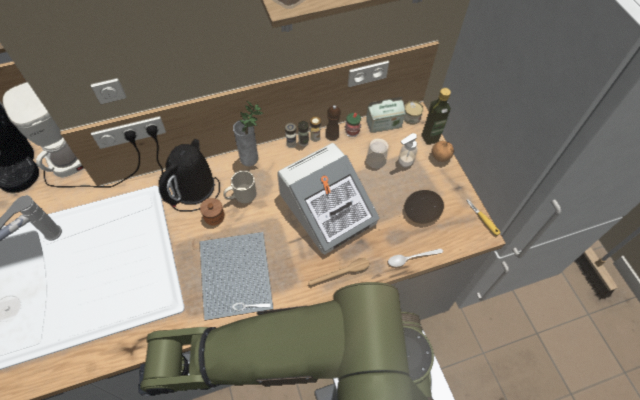

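View pics/scene1.png

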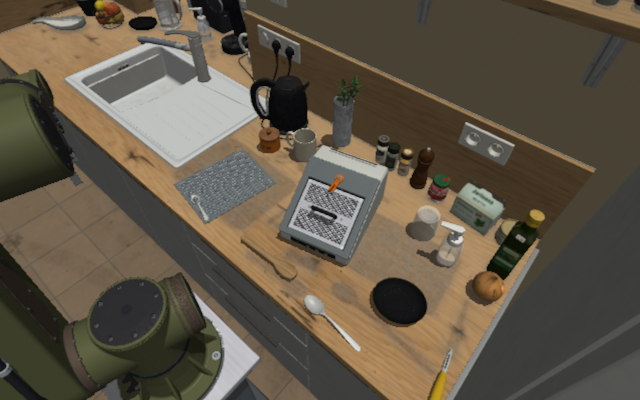

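The top view shows the mat at (235,275), the extractor at (328,200) with its tab at (325,185) and pull at (343,212), and the dish at (424,207). The scene view agrees; a small spoon lies on the mat's front edge.

```bash
cat > m.py <<'E'
from h import *
for n in ["top","scene"]:
    z=np.load(n+".npz"); p,P=z["p"].astype(int),z["P"]; hsv=cv2.cvtColor(z["p"],cv2.COLOR_RGB2HSV)
    def box(u0,v0,u1,v1):
        m=np.zeros((400,640),bool); m[v0:v1,u0:u1]=1; return m
    B=dict(top=dict(dish=(395,180,452,235),mat=(190,225,280,325),ext=(270,140,385,260)),scene=dict(dish=(360,265,440,335),mat=(165,145,285,225),ext=(270,140,395,270)))[n]
    m=box(*B["dish"])&(p.max(-1)<60)&(P[...,2]>2)&(P[...,2]<40)
    q=P[m]; rim=q[q[:,2]>20]; print(n,"dish",m.sum(),"z",np.percentile(q[:,2],[5,50,95]).round(1))
    r=cv2.minAreaRect(rim[:,:2].astype(np.float32)); print("rim rect",r)
    m=box(*B["mat"])&(hsv[...,1]<60)&(abs(P[...,2]-4)<8); m=cv2.morphologyEx(m.astype(np.uint8),cv2.MORPH_OPEN,np.ones((7,7)))>0
    q=P[m]; print("mat",cv2.minAreaRect(q[:,:2].astype(np.float32)),np.median(q[:,2]))
    # face plane: normals
    m=box(*B["ext"])&(P[...,2]>30)&(P[...,2]<200)
    q=P[m]; best=0
    rng=np.random.default_rng(0)
    for _ in range(800):
        a,b,c=q[rng.choice(len(q),3,False)]; nn=np.cross(b-a,c-a); nn/=np.linalg.norm(nn)+1e-9; nn*=np.sign(nn[2])
        if abs(nn[2]-.866)>.06: continue
        k=abs((q-a)@nn)<3
        if k.sum()>best: best=k.sum(); K=k
    f=q[K]; c=f.mean(0); nn=np.linalg.svd(f-c,full_matrices=0)[2][2]; nn*=np.sign(nn[2])
    yaw=np.arctan2(-nn[1],-nn[0]); print("face n",nn,"yaw",yaw,"count",best)
    up=np.array([np.cos(yaw)*.866,np.sin(yaw)*.866,.5]); l=np.array([-np.sin(yaw),np.cos(yaw),0])
    st=np.stack([f@up,f@l],1); print("face rect (up,left)",cv2.minAreaRect(st.astype(np.float32)))
    lo,hi=np.percentile(st,[.5,99.5],axis=0); mid=(lo+hi)/2; print("ext",hi-lo,"centre",mid[0]*up+mid[1]*l+(c@nn)*nn)
    m=box(*B["ext"])&(hsv[...,0]<14)&(hsv[...,1]>150)&(hsv[...,2]>120); q=P[m]; h=(q-c)@nn
    print("tab",len(q),q.mean(0),"h",np.percentile(h,[5,50,95]),"st rel",np.percentile(np.stack([q@up,q@l],1)-mid,[2,50,98],axis=0))
    rel=np.stack([q@up,q@l],1)-mid; print(np.c_[rel,h][np.argsort(rel[:,0])][::max(1,len(q)//14)].round(1))
    m=box(*B["ext"])&(p.max(-1)<70); q=P[m]; h=(q-c)@nn; k=(h>12)&(h<45); q=q[k]
    print("pull",len(q),q.mean(0),h[k].mean(), "st",np.percentile(np.stack([q@up,q@l],1)-mid,[2,50,98],axis=0))
E
python3 m.py
```

```text
Traceback (most recent call last):
  File "m.py", line 8, in <module>
    q=P[m]; rim=q[q[:,2]>20]; print(n,"dish",m.sum(),"z",np.percentile(q[:,2],[5,50,95]).round(1))
                                                         ~~~~~~~~~~~~~^^^^^^^^^^^^^^^^^^
IndexError: index -1 is out of bounds for axis 0 with size 0
```

```bash
python3 - <<'E'
import numpy as np
z=np.load("top.npz"); print(z["p"][207,395:455:6].tolist(), z["d"][207,395:455:6].round(), z["P"][207,395:455:6].round().tolist())
E
sed -i 's/    m=box(\*B\["dish"\]).*/    m=box(*B["dish"])\&(p.max(-1)<75)\&~(P[...,2]<-5);print(m.sum(),np.isfinite(P[m]).all(1).sum())/; s/rim=q\[q\[:,2\]>20\]/q=q[np.isfinite(q).all(1)]; rim=q[q[:,2]>20]/' m.py; python3 m.py
```

```text
[[174, 151, 128], [175, 154, 134], [65, 59, 54], [70, 63, 56], [69, 60, 54], [75, 66, 59], [74, 66, 56], [76, 65, 57], [99, 83, 67], [216, 179, 140]] [1812. 1819. 1805. 1808. 1815. 1809. 1811. 1811. 1783. 1816.] [[536.0, -252.0, 1.0], [532.0, -275.0, -4.0], [519.0, -290.0, 8.0], [513.0, -312.0, 6.0], [509.0, -335.0, -0.0], [500.0, -353.0, 6.0], [494.0, -374.0, 4.0], [486.0, -395.0, 5.0], [469.0, -404.0, 30.0], [474.0, -438.0, 1.0]]
678 675
top dish 678 z [ 1.6  9.5 23.3]
rim rect ((503.85345458984375, -341.29541015625), (110.63404846191406, 140.7975616455078), 2.248426675796509)
mat ((471.03009033203125, 358.044189453125), (222.42356872558594, 282.5776062011719), 81.06991577148438) 3.5964333691811134
face n [-0.50052803 -0.12538616  0.85659208] yaw 0.24545651376728755 count 2298
face rect (up,left) ((524.27294921875, -163.17498779296875), (250.20382690429688, 233.23068237304688), 0.12124951183795929)
ext [247.05062871 228.66133316] centre [573.23868917 -25.13221623 103.69656179]
tab 18 [617.53284591  -9.75184115 155.98753283] h [ 2.78973352 10.58513583 20.35110729] st rel [[59.063454
[... 1171 characters left out ...]
3762876  8.10197808 25.58020685] st rel [[40.12106064 -9.43106796]
 [78.88472699  3.28446127]
 [96.61935805  9.59475195]]
[[ 38.4   4.    6.7]
 [ 41.9   8.1  25.3]
 [ 44.5   9.   26.3]
 [ 49.1   8.7  21.4]
 [ 55.    7.2  25.5]
 [ 61.   -2.    3.4]
 [ 69.1   6.7   9.8]
 [ 72.4   8.8   6.5]
 [ 76.1   6.8   8. ]
 [ 78.8   7.8   8.7]
 [ 80.   -5.   10. ]
 [ 81.4  -7.3   8. ]
 [ 82.    9.6   6.7]
 [ 85.3 -10.4  -1.9]
 [ 88.2  -7.5   7.2]
 [ 89.4   5.8   8.6]
 [ 93.3   4.2   8.4]
 [ 94.4  -8.6   9.6]
 [ 96.2  -0.2   3.9]
 [ 97.2   2.6   8.3]]
pull 81 [527.98864454 -40.68361397 128.05916238] 32.53222601878271 st [[-30.36255469 -38.68324469]
 [-26.28018179  -3.00451226]
 [-21.81230896  33.14313501]]
```

```bash
cat >> h.py <<'E'
def pose():
    s=sense(); return np.array(s["eef_pos"]),R.from_rotvec(s["tcp_rot"])
def orient(yaw,tilt=0):
    # tool y azimuth = yaw when pointing down; tilt: then tool z leans by tilt towards yaw direction
    c,s=np.cos(yaw),np.sin(yaw); y=np.array([c,s,0]); z=np.array([0,0,-1.]); 
    y2=y*np.cos(tilt)+np.array([0,0,np.sin(tilt)]); z2=z*np.cos(tilt)+y*np.sin(tilt)
    return R.from_matrix(np.stack([np.cross(y2,z2),y2,z2],1))
def plan(wps,start=None):
    p,r=start or pose()
    for q,o in wps:
        q=np.array(q,float); d=r.inv().apply(q-p); t=(r.inv()*o).as_rotvec()
        print("pos",d.round(1).tolist(),"rot",t.round(4).tolist(),"rows>=%.1f"%max(np.linalg.norm(d)/62.5,np.degrees(np.linalg.norm(t))/10.7))
        p,r=q,o
E
python3 - <<'E'
from h import *
print(np.array(camera_model("wrist")["tool_from_camera"]).round(3)); p,r=pose(); print(r.as_matrix().round(3))
z=np.load("top.npz")["P"]
for n,(u,v) in dict(spoon1=(240,306),spoon2=(265,306),pump=(408,145),glass=(378,148),mug=(243,182),can=(212,206)).items(): print(n,z[v-2:v+3,u-2:u+3].reshape(-1,3)[[0,12,24]].round().tolist())
o=orient(0.09); plan([((445,0,430),orient(0.247)),((445,-300,330),o)])
E
```

```text
[[ 1.0000e-03 -9.5800e-01 -2.8500e-01  8.4942e+01]
 [ 1.0000e+00  1.0000e-03 -1.0000e-03  2.7500e-01]
 [ 1.0000e-03 -2.8500e-01  9.5800e-01  1.8978e+01]
 [ 0.0000e+00  0.0000e+00  0.0000e+00  1.0000e+00]]
[[-0.976  0.219 -0.   ]
 [ 0.219  0.976 -0.001]
 [ 0.    -0.001 -1.   ]]
spoon1 [[363.0, 371.0, 7.0], [358.0, 367.0, -1.0], [350.0, 363.0, -2.0]]
spoon2 [[340.0, 296.0, 2.0], [332.0, 291.0, 0.0], [325.0, 287.0, -5.0]]
pump [[713.0, -353.0, 118.0], [705.0, -359.0, 113.0], [693.0, -360.0, 117.0]]
glass [[750.0, -254.0, 93.0], [743.0, -260.0, 88.0], [728.0, -261.0, 95.0]]
mug [[793.0, 247.0, 46.0], [796.0, 241.0, 25.0], [790.0, 236.0, 18.0]]
can [[707.0, 373.0, 85.0], [695.0, 368.0, 88.0], [698.0, 364.0, 67.0]]
pos [-434.2, -452.6, -25.4] rot [-0.001, 0.0005, 1.103] rows>=10.0
pos [-290.9, -73.3, 100.0] rot [0.0, 0.0, 0.157] rows>=5.1
```

```bash
python3 - <<'E'
from h import *
plan([((300,280,420),orient(0.8)),((445,20,430),orient(0.247)),((445,-280,330),orient(0.09))])
E
```

```text
pos [-231.4, -211.1, -15.6] rot [-0.001, 0.0002, 0.55] rows>=5.0
pos [-285.2, -85.5, -10.0] rot [0.0, 0.0, 0.553] rows>=4.8
pos [-290.9, -73.3, 100.0] rot [0.0, 0.0, 0.157] rows>=5.1
```

>>> {"fn": "carry_out", "kwargs": {
  "rot": [
    [0,0,0.55],
    [0,0,0.55],
    [0,0,0.55],
    [0,0,0.55],
    [0,0,0.55]
  ],
  "delta_pos": [
    [-231,-211,-16],
    [-231,-211,-16],
    [-231,-211,-16],
    [-231,-211,-16],
    [-231,-211,-16]
  ],
  "fingers": [94,94,94,94,94]
}}

```text
t: 0.72
eef_pos: [299.8, 279.0, 420.7]
tcp_rot: [1.181, 2.911, 0.0]
force: [0.7, 0.8, -0.6]
width: 93.9
grasp_force: 0.0
```

>>> {"fn": "carry_out", "kwargs": {
  "rot": [
    [0,0,0.55],
    [0,0,0.55],
    [0,0,0.55],
    [0,0,0.55],
    [0,0,0.55]
  ],
  "delta_pos": [
    [-285,-85,-10],
    [-285,-85,-10],
    [-285,-85,-10],
    [-285,-85,-10],
    [-285,-85,-10]
  ],
  "fingers": [94,94,94,94,94]
}}

```text
t: 1.35
eef_pos: [445.1, 18.9, 430.6]
tcp_rot: [-1.929, -2.48, 0.0]
force: [0.1, 1.1, 0.5]
width: 93.9
grasp_force: 0.0
```

```bash
python3 - <<'E'
from h import *
p,r=pose(); print(p,r.as_rotvec(),sense()["t"])
im,d,P=grab("wrist"); np.savez("w1.npz",p=im,d=d,P=P); cv2.imwrite("pics/w1.png",im[...,::-1])
plan([((445,-270,330),orient(0.09))])
E
```

```text
[445.07443807  18.94191968 430.56707947] [-1.92882856e+00 -2.47967151e+00  1.49432153e-04] 1.35
pos [-276.8, -71.7, 100.8] rot [-0.0001, 0.0011, 0.1573] rows>=4.9
```

View pics/w1.png

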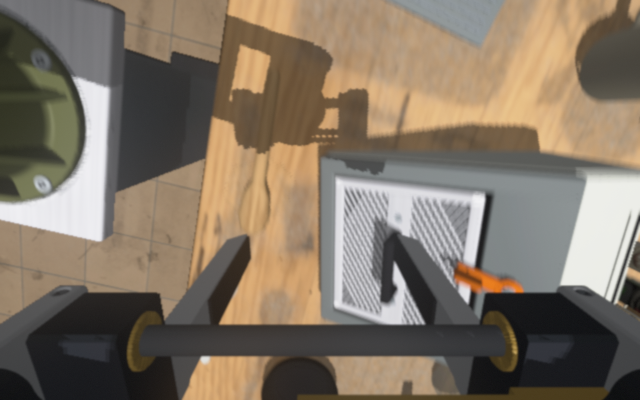

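The wrist view shows the tab (455–525, 265–290), the filter (335–485, 180–320) and the pull, partly hidden by a finger, near (387,260). On to the dish.

>>> {"fn": "carry_out", "kwargs": {
  "rot": [
    [0,0,0.08],
    [0,0,0.157],
    [0,0,0.157],
    [0,0,0.157],
    [0,0,0.157]
  ],
  "delta_pos": [
    [-277,-72,100],
    [-277,-72,100],
    [-277,-72,100],
    [-277,-72,100],
    [-277,-72,100]
  ],
  "fingers": [94,94,94,94,94]
}}

```text
t: 2.02
eef_pos: [442.7, -267.0, 329.6]
tcp_rot: [-2.116, -2.321, 0.0]
force: [0.6, 1.2, -0.0]
width: 93.7
grasp_force: 0.0
```

>>> {"fn": "carry_out", "kwargs": {
  "rot": [
    [0,0,0],
    [0,0,0],
    [0,0,0]
  ],
  "delta_pos": [
    [-60,0,0],
    [-90,0,0],
    [-90,0,0]
  ],
  "fingers": [60,50,50]
}}

```text
t: 2.4
eef_pos: [451.2, -355.9, 329.8]
tcp_rot: [-2.117, -2.319, 0.0]
force: [-0.1, 1.3, 0.7]
width: 67.3
grasp_force: 0.0
```

```bash
python3 - <<'E'
from h import *
p,r=pose(); print(p,r.as_rotvec(),sense()["t"],sense()["width"])
im,d,P=grab("wrist"); np.savez("w2.npz",p=im,d=d,P=P); cv2.imwrite("pics/w2.png",im[...,::-1])
Z=P[...,2]; D=np.linalg.norm(P[...,:2]-[500,-341],axis=-1)
k=(Z>22)&(Z<36)&(D<95)&(im.max(-1)<110); q=P[k][:,:2].astype(np.float32); print(k.sum(),cv2.fitEllipse(cv2.convexHull(q)),cv2.minAreaRect(q),np.percentile(P[k][:,2],[10,50,90]))
E
```

```text
[ 451.23071616 -355.87812245  329.78543805] [-2.11747682e+00 -2.31928236e+00  1.00352810e-04] 2.4 67.33344653421078
2375 ((495.6706848144531, -341.0753479003906), (127.79669952392578, 147.29644775390625), 15.806629180908203) ((495.36627197265625, -339.6151123046875), (128.7877960205078, 143.50665283203125), 26.550485610961914) [23.06757608 26.8380511  28.35829681]
```

View pics/w2.png

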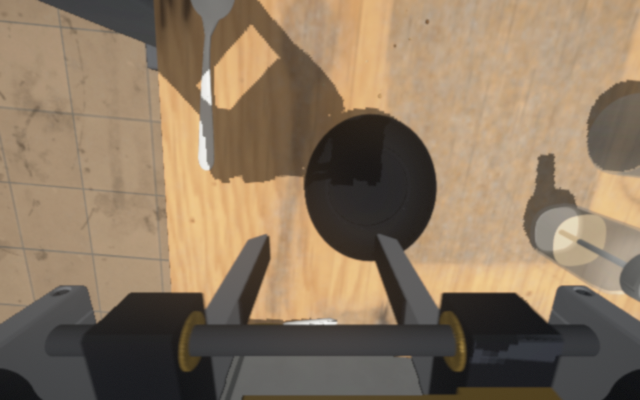

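Dish fitted as a 128 x 147 mm ellipse centred at (496,-341), at about (370,187) in the picture, rim at z≈27: matches. Grasping its near wall.

```bash
python3 - <<'E'
from h import *
o=orient(.2); plan([((441.8,-352,250),o),((441.8,-352,208.5),o)])
E
```

```text
pos [3.4, -9.2, 79.9] rot [-0.0007, -0.001, -0.108] rows>=1.3
pos [0.0, 0.0, 41.5] rot [0.0, 0.0, 0.0] rows>=0.7
```

>>> {"fn": "carry_out", "kwargs": {
  "rot": [
    [0,0,-0.108],
    [0,0,-0.108],
    [0,0,-0.108],
    [0,0,-0.108],
    [0,0,-0.108]
  ],
  "delta_pos": [
    [3.4,-9.2,40],
    [3.4,-9.2,80],
    [3.4,-9.2,105],
    [3.4,-9.2,121.4],
    [3.4,-9.2,121.4]
  ],
  "fingers": [45,45,45,45,45]
}}

```text
t: 3.08
eef_pos: [442.2, -351.3, 208.7]
tcp_rot: [-1.986, -2.433, -0.0]
force: [0.7, 0.5, 0.2]
width: 44.6
grasp_force: 0.0
```

>>> {"fn": "carry_out", "kwargs": {
  "rot": [
    [0,0,0],
    [0,0,0],
    [0,0,0],
    [0,0,0],
    [0,0,0]
  ],
  "delta_pos": [
    [0,0,0],
    [0,0,0],
    [0,0,0],
    [0,0,0],
    [0,0,0]
  ],
  "fingers": [4,4,4,4,4],
  "force": 35
}}

```text
t: 3.7
eef_pos: [442.2, -352.1, 209.6]
tcp_rot: [1.987, 2.432, 0.0]
force: [-0.5, 1.2, 4.6]
width: 11.7
grasp_force: 34.9
```

>>> {"fn": "carry_out", "kwargs": {
  "rot": [
    [0,0,0],
    [0,0,0],
    [0,0,0],
    [0,0,0]
  ],
  "delta_pos": [
    [0,0,0],
    [0,0,-5],
    [0,0,-15],
    [0,0,-30]
  ],
  "fingers": [4,4,4,4]
}}

```text
t: 4.2
eef_pos: [442.0, -352.0, 239.8]
tcp_rot: [-1.987, -2.432, 0.0]
force: [-0.1, 0.0, -3.2]
width: 11.5
grasp_force: 34.8
```

```bash
python3 - <<'E'
from h import *
p,r=pose(); im,d,P=grab("wrist"); np.savez("w3.npz",p=im,d=d,P=P)
Z=P[...,2]; D=np.linalg.norm(P[...,:2]-[495.7,-341],axis=-1)
k=(D<85)&(im.max(-1)<110)&(Z>50)&(Z<70); q=P[k]; print(k.sum(),np.percentile(q[:,2],[10,50,90]))
rim=q[q[:,2]>54]; e=cv2.fitEllipse(cv2.convexHull(rim[:,:2].astype(np.float32))); print(e)
A=np.c_[rim[:,:2]-[495,-341],np.ones(len(rim))]; print("tilt",np.linalg.lstsq(A,rim[:,2],rcond=None)[0])
yaw=-.155
wp=[((420,-160,420),orient(.1)),((400,130,420),orient(-.05)),((418,355,330),orient(-.155))]
plan(wp)
E
```

```text
5682 [51.34962977 56.14270366 58.1993177 ]
((494.6750793457031, -342.31707763671875), (127.58660125732422, 145.39097595214844), 13.993435859680176)
tilt [-1.23235983e-02  2.84424765e-03  5.68969551e+01]
pos [192.5, 16.7, -178.2] rot [0.0016, 0.0019, 0.1011] rows>=4.2
pos [290.5, 9.1, 0.0] rot [0.0, 0.0, 0.15] rows>=4.7
pos [225.6, 6.7, 90.0] rot [0.0, 0.0, 0.105] rows>=3.9
```

>>> {"fn": "carry_out", "kwargs": {
  "rot": [
    [0,0,0.02],
    [0,0,0.1],
    [0,0,0.1],
    [0,0,0.1],
    [0,0,0.1]
  ],
  "delta_pos": [
    [0,0,-60],
    [60,5,-120],
    [120,10,-178],
    [192,17,-178],
    [192,17,-178]
  ],
  "fingers": [4,4,4,4,4]
}}

```text
t: 4.88
eef_pos: [419.6, -158.5, 418.8]
tcp_rot: [2.105, 2.33, 0.001]
force: [0.8, -0.1, -2.9]
width: 11.5
grasp_force: 35.0
```

>>> {"fn": "carry_out", "kwargs": {
  "rot": [
    [0,0,0.05],
    [0,0,0.1],
    [0,0,0.15],
    [0,0,0.15],
    [0,0,0.15]
  ],
  "delta_pos": [
    [60,2,0],
    [120,4,0],
    [180,6,0],
    [240,8,0],
    [290,9,0]
  ],
  "fingers": [4,4,4,4,4]
}}

```text
t: 5.5
eef_pos: [399.2, 130.9, 417.9]
tcp_rot: [2.274, 2.167, 0.002]
force: [1.3, -0.5, -2.8]
width: 11.8
grasp_force: 35.0
```

>>> {"fn": "carry_out", "kwargs": {
  "rot": [
    [0,0,0.05],
    [0,0,0.1],
    [0,0,0.15],
    [0,0,0.15],
    [0,0,0.15]
  ],
  "delta_pos": [
    [60,2,10],
    [120,4,40],
    [180,6,70],
    [226,7,90],
    [226,7,90]
  ],
  "fingers": [4,4,4,4,4]
}}

```text
t: 6.12
eef_pos: [417.5, 356.8, 325.0]
tcp_rot: [-2.428, -1.993, 0.006]
force: [-0.7, -0.7, -4.2]
width: 11.3
grasp_force: 35.0
```

```bash
python3 - <<'E'
from h import *
p,r=pose(); s=sense(); print(p,r.as_rotvec(),s["t"],s["width"],s["force"])
im,d,P=grab("wrist"); np.savez("w4.npz",p=im,d=d,P=P); cv2.imwrite("pics/w4.png",im[...,::-1])
hsv=cv2.cvtColor(im,cv2.COLOR_RGB2HSV); Z=P[...,2]
m=(abs(Z-4)<6)&(hsv[...,1]<60)&(im.max(-1)>60); m=cv2.morphologyEx(m.astype(np.uint8),cv2.MORPH_OPEN,np.ones((9,9)))>0
q=P[m]; print("mat",cv2.minAreaRect(q[:,:2].astype(np.float32)),np.median(q[:,2]),m.sum())
c=p[:2]+r.apply([-1,53.6,0])[:2]; print("dish now",c)
E
```

```text
[417.46473794 356.75144016 324.95501907] [-2.42752121 -1.99324602  0.00558176] 6.125 11.275570579706143 [-0.7244161  -0.67022143 -4.1616508 ]
mat ((332.110107421875, 348.6619873046875), (608.8652954101562, 234.73562622070312), 24.57772445678711) 5.0959971112590665 32513
dish now [469.84531252 345.3402609 ]
```

View pics/w4.png

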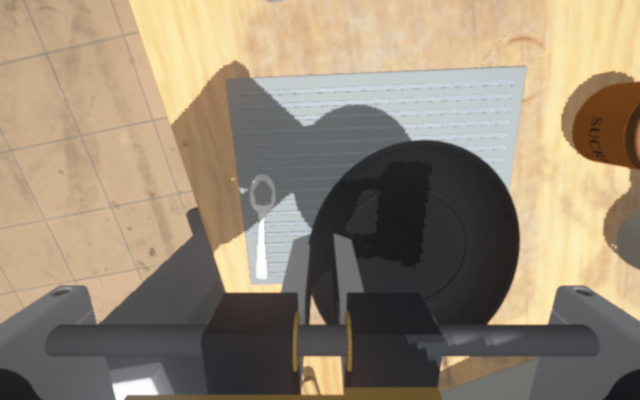

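The mat's corners show at (228,80), (525,67) and (250,283); the spoon lies near the front edge at (262,190–275), clear of the dish's place.

```bash
python3 - <<'E'
from h import *
P=np.load("w4.npz")["P"]
c=[np.nanmedian(P[v-1:v+2,u-1:u+2].reshape(-1,3),axis=0) for u,v in [(230,82),(523,69),(252,281)]]
print(np.round(c,1),np.linalg.norm(c[0]-c[1]),np.linalg.norm(c[0]-c[2]),"ctr",(c[1]+c[2])/2, "yaw",np.arctan2(*(c[1]-c[0])[[1,0]]))
s=P[170:280:12,262]; print(s.round().tolist())
E
```

```text
[[352.3 483.    4.9]
 [621.1 441.1   4.9]
 [317.8 274.4   5.4]] 271.99605274191515 211.41355758417725 ctr [469.44994171 357.73621152   5.11547664] yaw -0.15456893514445633
[[361.0, 396.0, 5.0], [358.0, 384.0, 4.0], [355.0, 372.0, 5.0], [352.0, 359.0, 6.0], [350.0, 348.0, 11.0], [347.0, 335.0, 12.0], [343.0, 322.0, 12.0], [339.0, 307.0, 9.0], [335.0, 292.0, 8.0], [330.0, 276.0, 5.0]]
```

```bash
python3 - <<'E'
from h import *
o=orient(-.2); plan([((417.7,369.6,222),o),((417.7,369.6,213.5),o)])
E
```

```text
pos [14.2, -2.7, 104.3] rot [-0.0014, 0.0014, 0.0031] rows>=1.7
pos [0.0, 0.0, 8.5] rot [0.0, 0.0, 0.0] rows>=0.1
```

>>> {"fn": "carry_out", "kwargs": {
  "rot": [
    [0,0,0.003],
    [0,0,0.003],
    [0,0,0.003],
    [0,0,0.003],
    [0,0,0.003]
  ],
  "delta_pos": [
    [14.2,-2.7,40],
    [14.2,-2.7,75],
    [14.2,-2.7,95],
    [14.2,-2.7,104],
    [14.2,-2.7,104]
  ],
  "fingers": [4,4,4,4,4]
}}

```text
t: 6.8
eef_pos: [418.7, 368.3, 224.0]
tcp_rot: [2.435, 1.985, 0.001]
force: [0.4, -0.8, -2.2]
width: 11.8
grasp_force: 35.0
```

Slightly high; lower the last 10 mm gently.

>>> {"fn": "carry_out", "kwargs": {
  "rot": [
    [0,0,0],
    [0,0,0],
    [0,0,0],
    [0,0,0],
    [0,0,0]
  ],
  "delta_pos": [
    [0.5,-0.5,3],
    [1,-0.8,6],
    [1,-0.8,8],
    [1,-0.8,9],
    [1,-0.8,9]
  ],
  "fingers": [4,4,4,4,4]
}}

```text
t: 7.42
eef_pos: [417.8, 370.0, 214.3]
tcp_rot: [-2.434, -1.986, -0.0]
force: [-0.4, -0.1, -1.1]
width: 11.6
grasp_force: 35.0
```

>>> {"fn": "carry_out", "kwargs": {
  "rot": [
    [0,0,0],
    [0,0,0],
    [0,0,0],
    [0,0,0],
    [0,0,0]
  ],
  "delta_pos": [
    [0,0,0.8],
    [0,0,0.8],
    [0,0,0.8],
    [0,0,0.8],
    [0,0,0.8]
  ],
  "fingers": [4,4,18,30,40]
}}

```text
t: 8.05
eef_pos: [417.8, 369.9, 213.4]
tcp_rot: [2.434, 1.986, 0.0]
force: [-0.7, -0.8, 0.1]
width: 34.7
grasp_force: 0.0
```

>>> {"fn": "carry_out", "kwargs": {
  "rot": [
    [0,0,0],
    [0,0,0],
    [0,0,0],
    [0,0,0],
    [0,0,0]
  ],
  "delta_pos": [
    [0,0,0],
    [0,0,-30],
    [0,0,-80],
    [0,0,-140],
    [0,0,-200]
  ],
  "fingers": [40,40,40,40,40]
}}

```text
t: 8.68
eef_pos: [417.5, 369.7, 415.4]
tcp_rot: [2.434, 1.986, 0.0]
force: [0.6, 0.4, -0.3]
width: 39.9
grasp_force: 0.0
```

```bash
python3 - <<'E'
from h import *
p,r=pose(); s=sense(); print(p,r.as_rotvec(),s["t"],s["width"],s["force"])
im,d,P=grab("wrist"); np.savez("w5.npz",p=im,d=d,P=P)
Z=P[...,2]; D=np.linalg.norm(P[...,:2]-[470,358],axis=-1)
k=(D<85)&(im.max(-1)<110)&(Z>26)&(Z<38); q=P[k]; print(k.sum(),np.percentile(q[:,2],[10,50,90]))
print("dish",cv2.fitEllipse(cv2.convexHull(q[:,:2].astype(np.float32))))
# face from w1
z=np.load("w1.npz"); im,P=z["p"],z["P"]; hsv=cv2.cvtColor(im,cv2.COLOR_RGB2HSV)
yaw=.247; up=np.array([np.cos(yaw)*.866,np.sin(yaw)*.866,.5]); l=np.array([-np.sin(yaw),np.cos(yaw),0]); n=np.cross(up,l)
f=P[[170,250,300,165,325],[330,330,329,480,500]]; print("frame pts",f.round(1).tolist(),(f@n).round(1))
v,u=np.mgrid[:400,:640]
m=(u>430)&(u<540)&(v>240)&(v<310)&(hsv[...,0]<14)&(hsv[...,1]>150); q=P[m]; h=q@n-np.median(f@n)
print("tab",m.sum()); 
for a,b in [(-5,12),(12,40)]:
    g=q[(h>a)&(h<b)]; st=np.stack([g@up,g@l],1); print(a,b,len(g),st.mean(0),cv2.minAreaRect(st.astype(np.float32)))
# filter frame opening: bright pixels
m=(u>325)&(u<500)&(v>170)&(v<335)&(im.min(-1)>185); q=P[m]; h=q@n-np.median(f@n); g=q[abs(h)<8]; st=np.stack([g@up,g@l],1); print("bright",len(g),cv2.minAreaRect(st.astype(np.float32)),np.percentile(st,[1,99],axis=0))
m=(u>365)&(u<405)&(v>210)&(v<310)&(im.max(-1)<90); q=P[m]; h=q@n-np.median(f@n); k=(h>15)&(h<45);g=q[k]; st=np.stack([g@up,g@l],1); print("pull",len(g),g.mean(0),np.percentile(st,[2,50,98],axis=0),np.percentile(h[k],[5,50,95]))
E
```

```text
[417.50140361 369.70607417 415.39672816] [2.43408948e+00 1.98611860e+00 8.16162885e-06] 8.675 39.890682420050446 [ 0.57884178  0.40649918 -0.32796989]
1521 [27.21800887 30.97379541 32.50997379]
dish ((469.1722412109375, 355.71124267578125), (128.63531494140625, 148.1508331298828), 168.36593627929688)
frame pts [[448.4, 40.1, 58.9], [474.8, -60.5, 59.4], [492.5, -133.2, 59.0], [576.0, 92.1, 136.3], [483.9, 59.1, 343.0]] [-171.3 -171.4 -171.5 -172.5   55.2]
tab 761
-5 12 405 [ 593.76068422 -159.76008665] ((594.0631713867188, -165.99359130859375), (55.92949676513672, 32.50433349609375), 0.9868809580802917)
12 40 301 [ 576.71187488 -155.70533586] ((576.2199096679688, -156.91595458984375), (6.478870868682861, 24.207557678222656), 78.8557357788086)
bright 7254 ((499.49212646484375, -168.89198303222656), (158.17535400390625, 180.3577423095703), 0.09339150041341782) [[ 422.51444326 -254.63556599]
 [ 577.7940968   -80.73419827]]
pull 755 [528.0475197  -33.36085767 128.36683852] [[ 494.59942519 -200.4569641 ]
 [ 500.91560146 -160.66831098]
 [ 504.70924521 -126.59659253]] [23.8887242  31.71935551 33.22284124]
```

Dish is at (469,356), rim level at z≈31 – well centred. The tab stands at −0.20 rad; filter centre and tab pivot agree with the given 112 mm spacing. Now to the tab.

```bash
cat >> h.py <<'E'
yaw=.248; up=np.array([np.cos(yaw)*.866,np.sin(yaw)*.866,.5]); l=np.array([-np.sin(yaw),np.cos(yaw),0]); n=np.cross(up,l)
def face(u,s,h): return up*u+l*s+n*(-171.4+h)
OF=orient(yaw,np.pi/6)
E
python3 - <<'E'
from h import *
a=face(573.5,-187,275); print(a, face(573.5,-187,210))
plan([((380,150,420),orient(.05,.15)),(a,OF)])
E
```

```text
[477.14298817 -72.08315369 376.4676    ] [508.64866014 -64.10552036 320.1776    ]
pos [-222.9, 7.2, 2.1] rot [-0.141, 0.0115, -0.252] rows>=3.6
pos [-226.7, 78.5, 55.9] rot [-0.3724, 0.0658, -0.188] rows>=3.9
```

>>> {"fn": "carry_out", "kwargs": {
  "rot": [
    [-0.035,0.003,-0.06],
    [-0.07,0.006,-0.12],
    [-0.105,0.009,-0.19],
    [-0.141,0.0115,-0.252],
    [-0.141,0.0115,-0.252]
  ],
  "delta_pos": [
    [-60,2,1],
    [-120,4,1],
    [-180,6,2],
    [-223,7,2],
    [-223,7,2]
  ],
  "fingers": [0,0,0,0,0]
}}

```text
t: 9.35
eef_pos: [379.4, 148.3, 411.6]
tcp_rot: [2.094, 2.197, 0.15]
force: [-0.7, 0.6, -1.2]
width: 0.4
grasp_force: 0.0
```

>>> {"fn": "carry_out", "kwargs": {
  "rot": [
    [-0.09,0.015,-0.05],
    [-0.18,0.03,-0.1],
    [-0.27,0.05,-0.14],
    [-0.372,0.066,-0.188],
    [-0.372,0.066,-0.188]
  ],
  "delta_pos": [
    [-55,18,12],
    [-110,37,26],
    [-165,56,40],
    [-220,76,54],
    [-227,78.5,56]
  ],
  "fingers": [0,0,0,0,0]
}}

```text
t: 9.98
eef_pos: [477.7, -74.7, 367.2]
tcp_rot: [1.702, 2.183, 0.569]
force: [0.4, 1.1, 0.2]
width: 0.7
grasp_force: 0.0
```

```bash
python3 - <<'E'
from h import *
p,r=pose(); s=sense(); print(p,s["joint_pos"].round(2),s["t"],s["width"])
plan([(face(573.5,-187,275),OF),(face(573.5,-187,210),OF)])
im,d,P=grab("wrist"); np.savez("w6.npz",p=im,d=d,P=P); cv2.imwrite("pics/w6.png",im[...,::-1])
E
```

```text
[477.7230612  -74.7054566  367.17145467] [-0.27  0.13  1.84  0.36  0.74 -0.73] 9.975 0.7307089584307666
pos [2.7, 4.6, -8.1] rot [-0.011, 0.0039, -0.0006] rows>=0.2
pos [-0.0, 0.0, 65.0] rot [0.0, 0.0, 0.0] rows>=1.0
```

View pics/w6.png

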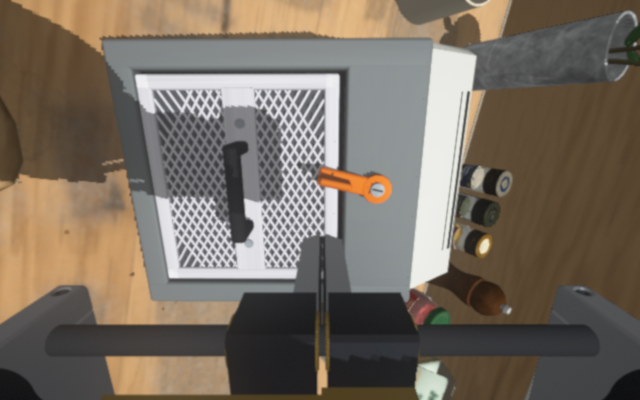

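Clear view: tab from pivot (377,188) to tip (320,177), pull (237,145–240), fingers below the tab at (323,240).

```bash
cat > f.py <<'E'
from h import *
import sys
def st(P): return np.stack([P@up,P@l,P@n+171.4],-1)
def tabpull(im,P):
    S=st(P); hsv=cv2.cvtColor(im,cv2.COLOR_RGB2HSV); H=S[...,2]; near=(abs(S[...,0]-540)<150)&(abs(S[...,1]+165)<130)
    m=near&(hsv[...,0]<14)&(hsv[...,1]>150)&(H>15)&(H<35); print("fin",m.sum(),cv2.minAreaRect(S[m][:,:2].astype(np.float32)),np.median(H[m]))
    m=near&(hsv[...,0]<14)&(hsv[...,1]>150)&(H>-5)&(H<14); print("blade",m.sum(),cv2.minAreaRect(S[m][:,:2].astype(np.float32)),np.median(H[m]))
    m=near&(im.max(-1)<80)&(H>24)&(H<40)&(abs(S[...,0]-500)<25); q=S[m]; print("pull",m.sum(),cv2.minAreaRect(q[:,:2].astype(np.float32)),np.percentile(q,[5,50,95],axis=0).round(1).tolist())
    m=near&(im.min(-1)>185)&(abs(H)<6)&(S[...,0]<585); q=S[m]; print("bright",np.percentile(q,[1,50,99],axis=0).round(1).tolist())
    g=near&(abs(H)<4)&(hsv[...,1]<60)&(im.max(-1)<150)&(S[...,0]>590); print("framerail H",np.median(H[g]),g.sum())
if __name__=="__main__":
    z=np.load(sys.argv[1]); tabpull(z["p"],z["P"])
E
python3 f.py w6.npz
```

```text
fin 246 ((575.6788940429688, -157.802978515625), (6.123443603515625, 25.4769344329834), 77.31876373291016) 24.775118698175532
blade 580 ((593.5059814453125, -160.58900451660156), (23.29534339904785, 62.09288787841797), 72.38985443115234) 6.8617091799632135
pull 1591 ((498.7919921875, -165.37940979003906), (76.78333282470703, 12.246196746826172), 89.91007995605469) [[494.6, -197.9, 27.1], [500.4, -161.2, 31.8], [504.5, -130.2, 33.2]]
bright [[421.3, -253.8, -5.4], [506.9, -168.5, -2.2], [577.3, -77.9, -0.0]]
framerail H 0.28344744629667673 11284
```

>>> {"fn": "carry_out", "kwargs": {
  "rot": [
    [-0.011,0.004,0],
    [-0.011,0.004,0],
    [-0.011,0.004,0],
    [-0.011,0.004,0]
  ],
  "delta_pos": [
    [2.7,4.6,0],
    [2.7,4.6,30],
    [2.7,4.6,57],
    [2.7,4.6,57]
  ],
  "fingers": [0,0,0,0]
}}

```text
t: 10.52
eef_pos: [507.2, -60.5, 320.2]
tcp_rot: [1.693, 2.184, 0.584]
force: [-0.0, 0.5, -0.1]
width: 0.3
grasp_force: 0.0
```

>>> {"fn": "carry_out", "kwargs": {
  "rot": [
    [0,0,0],
    [0,0,0],
    [0,0,0],
    [0,0,0],
    [0,0,0]
  ],
  "delta_pos": [
    [8,0,0],
    [15,-0.5,0],
    [23,0,0],
    [31,0,0],
    [38,3,0]
  ],
  "fingers": [0,0,0,0,0]
}}

```text
t: 11.15
eef_pos: [500.0, -24.4, 322.5]
tcp_rot: [1.693, 2.181, 0.584]
force: [1.1, -1.8, -0.2]
width: 0.7
grasp_force: 0.6
```

>>> {"fn": "carry_out", "kwargs": {
  "rot": [
    [0,0,0],
    [0,0,0],
    [0,0,0],
    [0,0,0],
    [0,0,0]
  ],
  "delta_pos": [
    [7,3.5,0],
    [12,8,0],
    [16,13,0],
    [17,15,0],
    [17,15,0]
  ],
  "fingers": [0,0,0,0,0]
}}

```text
t: 11.78
eef_pos: [508.7, -5.2, 330.0]
tcp_rot: [1.693, 2.181, 0.584]
force: [0.2, -0.3, 0.0]
width: 0.2
grasp_force: 0.0
```

```bash
python3 - <<'E'
from h import *
from f import *
p,r=pose(); s=sense(); print(st(p),s["t"],s["force"])
im,d,P=grab("wrist"); tabpull(im,P)
E
```

```text
[ 590.9536875  -129.88138579  211.27278601] 11.775 [ 2.38377343e-01 -2.90026173e-01  1.75860371e-04]
fin 306 ((607.7713623046875, -129.43881225585938), (5.635777473449707, 25.683542251586914), 10.03400707244873) 24.760894944961194
blade 278 ((610.5269775390625, -141.81265258789062), (14.778488159179688, 52.28791046142578), 10.930728912353516) 6.648139457137759
pull 1625 ((499.48016357421875, -164.74392700195312), (76.29413604736328, 12.07261848449707), 89.87353515625) [[495.4, -174.1, 25.9], [501.3, -149.0, 31.5], [504.7, -127.9, 33.0]]
bright [[421.1, -253.4, -5.3], [492.5, -165.0, -2.5], [571.2, -82.4, -0.1]]
framerail H 0.1909804258080925 1554
```

The tab now stands at about −1.40 rad, clear of the filter. Next, the pull.

>>> {"fn": "carry_out", "kwargs": {
  "rot": [
    [0,0,0],
    [0,0,0],
    [0,0,0],
    [0,0,0],
    [0,0,0]
  ],
  "delta_pos": [
    [0,-2,-20],
    [0,-3,-55],
    [-17,-45,-55],
    [-34.9,-91.2,-55],
    [-34.9,-91.2,-55]
  ],
  "fingers": [0,20,50,50,50]
}}

```text
t: 12.45
eef_pos: [412.5, -66.5, 330.9]
tcp_rot: [1.697, 2.179, 0.583]
force: [-0.2, -0.2, 0.5]
width: 37.3
grasp_force: 0.0
```

```bash
python3 - <<'E'
from h import *
from f import *
p,r=pose(); s=sense(); print(st(p),s["t"],s["width"])
plan([(face(499.7,-164.8,206),OF)])
E
```

```text
[ 497.59077777 -165.67092777  266.16358739] 12.45 37.297360058707916
pos [0.9, 2.2, 60.2] rot [-0.0013, -0.0001, -0.0006] rows>=1.0
```

>>> {"fn": "carry_out", "kwargs": {
  "rot": [
    [0,0,0],
    [0,0,0],
    [0,0,0],
    [0,0,0],
    [0,0,0]
  ],
  "delta_pos": [
    [0,1,10],
    [0,1,30],
    [0,1,50],
    [0,1,60],
    [0,1,60]
  ],
  "fingers": [45,45,45,45,45]
}}

```text
t: 13.08
eef_pos: [444.5, -57.4, 280.1]
tcp_rot: [1.693, 2.182, 0.584]
force: [-1.1, 0.6, -0.1]
width: 45.2
grasp_force: 0.0
```

```bash
python3 - <<'E'
from h import *
from f import *
p,r=pose(); s=sense(); print(st(p),s["t"],s["width"],s["force"])
plan([(face(499.7,-164.8,206),OF)])
E
```

```text
[ 501.00426919 -164.74288005  205.60049666] 13.075 45.19895994553536 [-1.110485    0.55013359 -0.13828491]
pos [-0.1, -1.3, -0.4] rot [-0.0002, -0.0012, 0.0027] rows>=0.0
```

Grip and lift slowly along the normal (tool −z).

>>> {"fn": "carry_out", "kwargs": {
  "rot": [
    [0,0,0],
    [0,0,0],
    [0,0,0],
    [0,0,0],
    [0,0,0]
  ],
  "delta_pos": [
    [0,-1.3,0],
    [0,-1.3,0],
    [0,-1.3,0],
    [0,-1.3,0],
    [0,-1.3,0]
  ],
  "fingers": [25,4,4,4,4],
  "force": 50
}}

```text
t: 13.7
eef_pos: [442.9, -58.1, 280.1]
tcp_rot: [1.693, 2.18, 0.584]
force: [-4.4, -0.1, 5.8]
width: 11.4
grasp_force: 50.0
```

>>> {"fn": "carry_out", "kwargs": {
  "rot": [
    [0,0,0],
    [0,0,0],
    [0,0,0],
    [0,0,0],
    [0,0,0]
  ],
  "delta_pos": [
    [0,0,0],
    [0,0,-3],
    [0,0,-7],
    [0,0,-12],
    [0,0,-18]
  ],
  "fingers": [4,4,4,4,4]
}}

```text
t: 14.32
eef_pos: [433.9, -60.3, 295.7]
tcp_rot: [1.693, 2.181, 0.584]
force: [-0.3, -0.2, -2.9]
width: 11.3
grasp_force: 50.0
```

>>> {"fn": "carry_out", "kwargs": {
  "rot": [
    [0,0,0],
    [0,0,0],
    [0,0,0],
    [0,0,0],
    [0,0,0]
  ],
  "delta_pos": [
    [0,0,-10],
    [0,0,-25],
    [0,0,-45],
    [0,0,-70],
    [0,0,-70]
  ],
  "fingers": [4,4,4,4,4]
}}

```text
t: 14.95
eef_pos: [399.7, -69.1, 357.8]
tcp_rot: [1.691, 2.177, 0.585]
force: [0.4, -0.1, -2.9]
width: 11.4
grasp_force: 50.0
```

```bash
python3 - <<'E'
from h import *
from f import *
p,r=pose(); s=sense(); print(p,st(p),s["t"],s["width"],s["force"],s["joint_pos"].round(2))
im,d,P=grab("wrist"); np.savez("w7.npz",p=im,d=d,P=P); cv2.imwrite("pics/w7.png",im[...,::-1])
plan([((400,60,430),orient(.1,.25)),((440,250,390),orient(-.1,0)),((469,356,310),orient(-.2))])
E
```

```text
[399.7317138  -69.09635695 357.75390668] [ 499.76568189 -165.10277537  295.94425469] 14.95 11.429642729310501 [ 0.41514288 -0.08306647 -2.85539737] [-0.31 -0.04  2.05  0.41  0.72 -0.81]
pos [124.9, 64.5, -47.6] rot [0.2753, -0.0551, 0.1395] rows>=2.4
pos [185.1, 47.0, 53.3] rot [0.2492, -0.025, 0.199] rows>=3.2
pos [108.4, 18.3, 80.0] rot [0.0, 0.0, 0.1] rows>=2.2
```

View pics/w7.png

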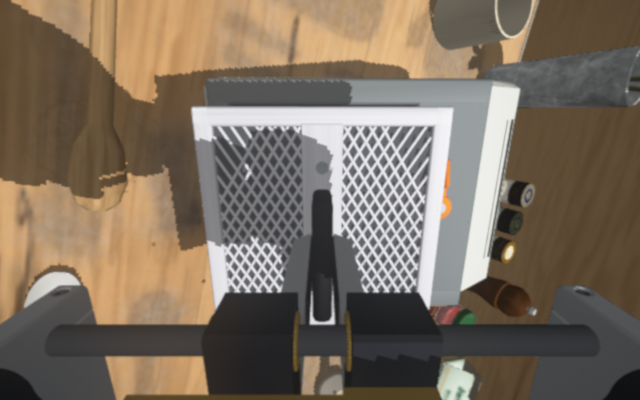

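The filter is out, held squarely by the pull (322,190–310), and the tab stays aside. Carry it to the dish.

>>> {"fn": "carry_out", "kwargs": {
  "rot": [
    [0.06,-0.01,0.03],
    [0.12,-0.025,0.06],
    [0.18,-0.035,0.09],
    [0.24,-0.05,0.12],
    [0.275,-0.055,0.14]
  ],
  "delta_pos": [
    [10,15,-25],
    [35,30,-40],
    [65,40,-47.6],
    [95,52,-47.6],
    [125,64.5,-47.6]
  ],
  "fingers": [4,4,4,4,4]
}}

```text
t: 15.62
eef_pos: [400.5, 61.4, 428.9]
tcp_rot: [1.99, 2.198, 0.273]
force: [0.5, -0.6, -2.4]
width: 11.8
grasp_force: 50.0
```

>>> {"fn": "carry_out", "kwargs": {
  "rot": [
    [0.05,-0.005,0.04],
    [0.1,-0.01,0.08],
    [0.15,-0.015,0.12],
    [0.2,-0.02,0.16],
    [0.249,-0.025,0.199]
  ],
  "delta_pos": [
    [37,9,10],
    [74,18,21],
    [111,28,32],
    [148,38,43],
    [185,47,53]
  ],
  "fingers": [4,4,4,4,4]
}}

```text
t: 16.25
eef_pos: [440.4, 251.8, 388.4]
tcp_rot: [-2.328, -2.105, 0.004]
force: [0.1, -0.6, -2.4]
width: 11.7
grasp_force: 50.0
```

>>> {"fn": "carry_out", "kwargs": {
  "rot": [
    [0,0,0.02],
    [0,0,0.05],
    [0,0,0.08],
    [0,0,0.1],
    [0,0,0.1]
  ],
  "delta_pos": [
    [25,4,20],
    [50,8,40],
    [80,14,60],
    [108,18,80],
    [108,18,80]
  ],
  "fingers": [4,4,4,4,4]
}}

```text
t: 16.88
eef_pos: [468.4, 357.2, 306.7]
tcp_rot: [-2.429, -1.989, 0.007]
force: [-0.1, -0.4, -2.2]
width: 11.6
grasp_force: 50.0
```

```bash
python3 - <<'E'
from h import *
p,r=pose(); s=sense(); print(p,r.as_matrix().round(3),s["t"],s["width"],s["force"])
im,d,P=grab("wrist"); np.savez("w8.npz",p=im,d=d,P=P)
Z=P[...,2]-(p[2]-208); D=np.linalg.norm(P[...,:2]-p[:2],axis=-1)
k=(D<140)&(im.min(-1)>150)&(abs(Z)<12); q=P[k]; A=np.c_[q[:,:2]-p[:2],np.ones(len(q))]; print(k.sum(),"tilt",np.linalg.lstsq(A,q[:,2],rcond=None)[0],p[2]-208)
print(cv2.minAreaRect(q[:,:2].astype(np.float32)))
plan([((469.2,356,252),orient(-.2))])
E
```

```text
[468.44585821 357.21729697 306.72608696] [[ 0.197  0.98  -0.005]
 [ 0.98  -0.197 -0.001]
 [-0.002 -0.005 -1.   ]] 16.875 11.556057807307196 [-0.11619553 -0.36067868 -2.23620372]
12384 tilt [-2.45006015e-03  6.46894181e-03  9.70675718e+01] 98.72608695552674
((467.9253234863281, 367.51263427734375), (155.4552764892578, 159.69119262695312), 78.71204376220703)
pos [-0.2, 0.9, 56.0] rot [-0.0035, 0.0012, 0.0015] rows>=0.9
```

>>> {"fn": "carry_out", "kwargs": {
  "rot": [
    [0,0,0],
    [0,0,0],
    [-0.003,0,0.0015],
    [-0.003,0,0.0015],
    [-0.003,0,0.0015]
  ],
  "delta_pos": [
    [-0.2,0.9,20],
    [-0.2,0.9,38],
    [-0.2,0.9,46],
    [-0.2,0.9,50],
    [-0.2,0.9,50]
  ],
  "fingers": [4,4,4,4,4]
}}

```text
t: 17.55
eef_pos: [469.5, 355.6, 260.1]
tcp_rot: [2.433, 1.986, 0.003]
force: [0.9, -0.4, -2.3]
width: 11.3
grasp_force: 50.0
```

>>> {"fn": "carry_out", "kwargs": {
  "rot": [
    [0,0,0],
    [0,0,0],
    [0,0,0],
    [0,0,0],
    [0,0,0]
  ],
  "delta_pos": [
    [0,0,1],
    [0,0,2],
    [0,0,3],
    [0,0,3.5],
    [0,0,3.5]
  ],
  "fingers": [4,4,4,4,4]
}}

```text
t: 18.18
eef_pos: [469.5, 355.6, 256.4]
tcp_rot: [2.433, 1.986, 0.002]
force: [-0.7, 0.3, -2.2]
width: 11.6
grasp_force: 50.0
```

>>> {"fn": "carry_out", "kwargs": {
  "rot": [
    [0,0,0],
    [0,0,0],
    [0,0,0],
    [0,0,0],
    [0,0,0]
  ],
  "delta_pos": [
    [0,0,1],
    [0,0,2],
    [0,0,3],
    [0,0,4],
    [0,0,4]
  ],
  "fingers": [4,4,4,4,4]
}}

```text
t: 18.8
eef_pos: [469.5, 355.6, 252.3]
tcp_rot: [2.433, 1.986, 0.002]
force: [-0.2, -0.1, -2.5]
width: 11.2
grasp_force: 50.0
```

>>> {"fn": "carry_out", "kwargs": {
  "rot": [
    [0,0,0],
    [0,0,0],
    [0,0,0]
  ],
  "delta_pos": [
    [0,0,0.5],
    [0,0,1],
    [0,0,1]
  ],
  "fingers": [4,4,4]
}}

```text
t: 19.18
eef_pos: [469.5, 355.6, 251.4]
tcp_rot: [2.433, 1.986, 0.002]
force: [-0.1, -0.1, -3.0]
width: 11.3
grasp_force: 50.0
```

>>> {"fn": "carry_out", "kwargs": {
  "rot": [
    [0,0,0],
    [0,0,0],
    [0,0,0]
  ],
  "delta_pos": [
    [0,0,0.5],
    [0,0,1],
    [0,0,1]
  ],
  "fingers": [4,4,4]
}}

```text
t: 19.55
eef_pos: [469.5, 355.6, 250.5]
tcp_rot: [2.433, 1.986, 0.003]
force: [-0.2, -0.3, -1.6]
width: 11.0
grasp_force: 50.0
```

>>> {"fn": "carry_out", "kwargs": {
  "rot": [
    [0,0,0],
    [0,0,0],
    [0,0,0]
  ],
  "delta_pos": [
    [0,0,0.5],
    [0,0,1],
    [0,0,1]
  ],
  "fingers": [4,4,4]
}}

```text
t: 19.92
eef_pos: [469.5, 355.6, 250.5]
tcp_rot: [2.433, 1.986, 0.003]
force: [-5.2, -3.2, 10.4]
width: 11.5
grasp_force: 50.0
```

Contact. Ease off, release, and rise.

>>> {"fn": "carry_out", "kwargs": {
  "rot": [
    [0,0,0],
    [0,0,0],
    [0,0,0],
    [0,0,0],
    [0,0,0]
  ],
  "delta_pos": [
    [0,0,-0.7],
    [0,0,-0.7],
    [0,0,-0.7],
    [0,0,-0.7],
    [0,0,-0.7]
  ],
  "fingers": [4,12,16,26,40],
  "force": 10
}}

```text
t: 20.55
eef_pos: [469.5, 355.6, 250.0]
tcp_rot: [2.433, 1.986, 0.002]
force: [0.8, -0.8, 0.6]
width: 32.6
grasp_force: 0.0
```

>>> {"fn": "carry_out", "kwargs": {
  "rot": [
    [0,0,0],
    [0,0,0],
    [0,0,0],
    [0,0,0],
    [0,0,0]
  ],
  "delta_pos": [
    [0,0,0],
    [0,0,-25],
    [0,0,-70],
    [0,0,-130],
    [0,0,-180]
  ],
  "fingers": [40,40,40,40,40]
}}

```text
t: 21.18
eef_pos: [469.0, 355.3, 432.6]
tcp_rot: [2.433, 1.986, 0.004]
force: [0.5, 1.2, -0.6]
width: 39.9
grasp_force: 0.0
```

>>> {"fn": "carry_out", "kwargs": {
  "rot": [
    [0,0,0],
    [0,0,0],
    [0,0,0]
  ],
  "delta_pos": [
    [-55,0,0],
    [-100,0,0],
    [-100,0,0]
  ],
  "fingers": [40,40,40]
}}

```text
t: 21.55
eef_pos: [448.8, 255.6, 430.7]
tcp_rot: [2.435, 1.983, 0.003]
force: [0.3, 0.9, 0.5]
width: 39.9
grasp_force: 0.0
```

```bash
python3 - <<'E'
from h import *
p,r=pose(); s=sense(); print(p,s["t"],s["width"],s["force"])
im,d,P=grab("wrist"); np.savez("w9.npz",p=im,d=d,P=P); cv2.imwrite("pics/w9.png",im[...,::-1])
Z=P[...,2]; D=np.linalg.norm(P[...,:2]-[469,356],axis=-1)
k=(D<140)&(im.min(-1)>130)&(abs(Z-42)<8); q=P[k]; A=np.c_[q[:,:2]-[469,356],np.ones(len(q))]; print(k.sum(),"plane",np.linalg.lstsq(A,q[:,2],rcond=None)[0])
print(cv2.minAreaRect(q[:,:2].astype(np.float32)))
k=(D<90)&(im.max(-1)<80)&(Z>66)&(Z<82); print("pull",k.sum(),cv2.minAreaRect(P[k][:,:2].astype(np.float32)))
t,_,_=grab("top"); cv2.imwrite("pics/top2.png",t[...,::-1])
E
```

```text
[448.84661886 255.61067646 430.66832066] 21.55 39.93749028020862 [0.28696245 0.87703938 0.4508881 ]
14447 plane [-2.83402768e-04  6.95865739e-04  4.04117535e+01]
((467.65557861328125, 354.069091796875), (179.32464599609375, 160.4181671142578), 78.3572769165039)
pull 679 ((468.1712951660156, 353.7572021484375), (73.53374481201172, 9.893508911132812), 78.2646484375)
```

View pics/w9.png

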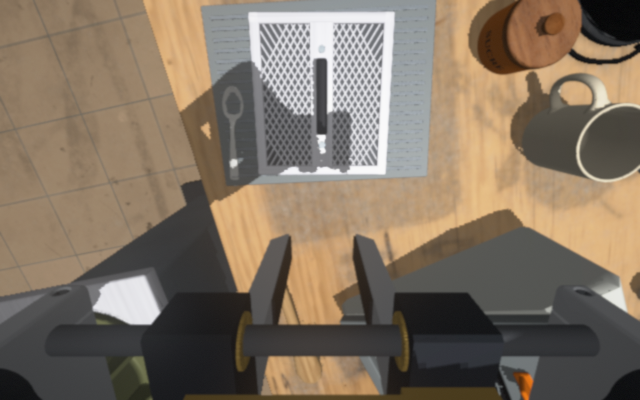

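View pics/top2.png

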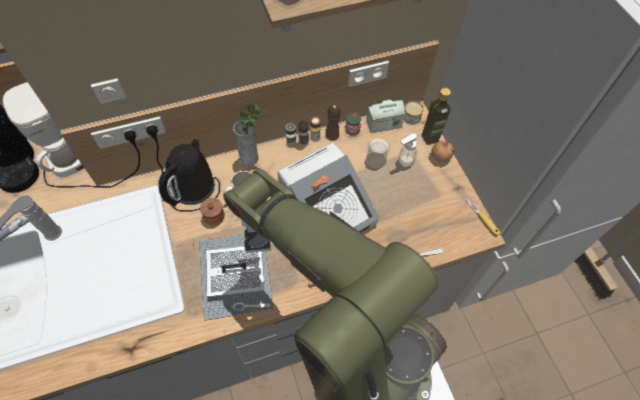

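The filter lies level (top at z≈40–42) at (468,354) over the dish and mat centre: in the wrist view it spans (250–393, 12–175) with the pull up at (320,95). The top view shows the tab aside at (320,182), the recess empty and the other things untouched.

```bash
python3 -c "
from station import *
print(sign_off())"
```

```text
the job is handed in; nothing more can be done
None
```

The job is handed in: the dish stands in the middle of the mat, the tab is turned aside to about −1.4 rad, and the filter lies flat and centred to about 2 mm on the dish, pull upwards.

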